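# Tap home the coil keys of a three-phase transformer

## Task

Before the top yoke goes on, tap the three rubber-headed wooden keys standing in the open transformer gently down with closed fingertips until each head rests on its yellow coil flange: first the round-headed key, then the square-headed one, then the long-headed one. Do not start a key before the one ahead of it is fully home, pull no key up, and leave the other things on the bench and on the transformer where they are.

Things in the scene. Friction and masses are not known exactly. Their poses are not given: they have to be found in the camera images.
- transformer: heavy unfinished transformer, fixed: three yellow bobbins in a row along its y (centres y = -66, 0, +66 mm), open on top, steel limb ends level with the flange tops. Origin under its centre on the bench; flange tops 110 mm above; 110 (x) by 255 mm (y); end angles 104 mm high. One key stands upright in each coil at x = -34 mm, y = -66, 0 or +66 mm; which key is in which coil varies
- round_head: black rubber head of the round-headed wooden key: round, 26 mm across, 8 mm thick; the rubber gives about 1 mm per 5 N and springs back. Origin at the centre of its top face, z up. Unpressed, its top is 20 mm above the flange at joint value 0 and 8 mm above it when the key is home and the head rests on the flange
- round_key (a joint): how far this key has been pushed down (m): starts between 0 and 0.004, 0.012 is fully home (a firm stop), negative when pulled up. It needs about 3 N to start moving, rising to about 5 N just before home, and stays where it is left
- square_head: black rubber head of the square-headed wooden key: square, 24 x 24 mm, 8 mm thick; the rubber gives about 1 mm per 5 N and springs back. Origin at the centre of its top face, z up. Unpressed, its top is 20 mm above the flange at joint value 0 and 8 mm above it when the key is home and the head rests on the flange
- square_key (a joint): how far this key has been pushed down (m): starts between 0 and 0.004, 0.012 is fully home (a firm stop), negative when pulled up. It needs about 3 N to start moving, rising to about 5 N just before home, and stays where it is left
- long_head: black rubber head of the long-headed wooden key: long, 44 mm (along the row, its y) x 18 mm, 8 mm thick; the rubber gives about 1 mm per 5 N and springs back. Origin at the centre of its top face, z up. Unpressed, its top is 20 mm above the flange at joint value 0 and 8 mm above it when the key is home and the head rests on the flange
- long_key (a joint): how far this key has been pushed down (m): starts between 0 and 0.004, 0.012 is fully home (a firm stop), negative when pulled up. It needs about 3 N to start moving, rising to about 5 N just before home, and stays where it is left
- bush: small bright metal bush, 22 mm across, 16 mm high, standing on a coil flange behind the limb end. To be left alone
- spare_key: spare loose long-headed wooden key with black head, 48 mm long, lying on the bench in front of the transformer: not one of the three to push. To be left alone
- screwdriver: screwdriver, 190 mm, black handle, lying on the bench. To be left alone
- hammer: hammer, 260 mm, black handle, lying on the bench beside the transformer. To be left alone
- bobbin: empty yellow bobbin, 70 mm square, 64 mm high, standing on the bench beside the transformer. To be left alone
- yoke: stack of steel yoke strips, 200 x 44 x 16 mm, lying on the bench behind the transformer. To be left alone
- tape: roll of brown tape, 90 mm across, 25 mm high, lying on the bench. To be left alone

How it is judged:
By the outcome, as a careful person would: the job done as asked, in the order asked, and still so for the second after the job is handed in, with the robot touching nothing.
It also fails if it takes over 48 s, if anything falls off the work surface, if the arm or the gripper's body presses on something with over 40 N, if the wrist force passes 120 N, or if a joint passes its speed limit or range.

## Robot

A 6-joint arm with a two-finger parallel gripper is mounted at the origin on the work surface. World frame = base frame: x ahead of the robot, y to its left, z up, the work surface at z = 0. Lengths are in m, angles in rad, forces in N, time in s.
With the tool pointing down it reaches from about 0.225 to 0.725 m from the base axis. Payload 3.1 kg.
Tool frame: the origin (TCP) lies at the very end of the fingers, on their centre line; the grasp point (between the pads) lies 19 mm behind it; z points along the fingers, y is the line along which they close (so a half turn about z gives the same grasp; the last joint's range is limited). The gripper opens to 85 mm and grips with 20 to 120 N. Pads are 22 mm wide; open, the fingers measure 114 mm over their backs; the gripper's body (76 mm by 85 mm) begins 54 mm behind the grasp point. The pads swing forward as they close: fully open they stand 13 mm farther back than shut.
Start: joints at [-1.323, 0.048, 0.099, 1.622, 0, 1.443], TCP at [0.193, -0.488, 0.231] pointing down, gripper open.
Joint ranges: [-2.91, 2.91], [-0.99, 1.94], [-1.21, 1.42], [-2.12, 2.29], [-1.49, 1.47], [-3.14, 3.14]. Speed limits (rad/s): [2.79, 2.79, 3.14, 3.14, 3.14, 3.14].

## Interface

Orientations are given as a rotation vector (axis times angle).
In Python, from plant import arm gives the robot as it stands.
- The arm moves only by the tool move_arm, never from a script. Its argument "rows" is a list of rows, each an object with "gripper": the opening, from -1 (shut) to 1 (fully open); "slide": the shift along the tool's x, y, z in units of 0.1 m (1.0 is 0.1 m), a list of three; "rotation": the turn, a rotation vector about the tool's x, y, z in units of 120 degrees (1.0 is 120 degrees), a list of three. A call has 1 to 8 rows; each row is the pose to reach, as a shift and turn from the pose commanded when the call began, along the tool's axes at that moment; what a row does not reach only later rows make up. A row lasts 1/10 s, in which the tool goes at most 50 mm and 8.59 degrees, less where a joint would pass 70% of its speed; a pose out of reach is approached as far as the arm can. A call with a number of a shift or a turn outside -1 to 1 is refused whole. A call with a gripper value outside its range is refused whole. The fingers move at their own pace and stop on an object; "squeeze" is the grip in N (left out, the last holds). Time passes only in rows, so rows that repeat a pose let the fingers close. It gives the time, the measured TCP pose, the force, the opening and the grip force at its end, in the units of the state.
- arm.state(): the state, without advancing time (a new reading comes with each control period).
- arm.capture(name): name is "scene" or "top" or "wrist"; returns a dict with "pixels" (480x640x3 uint8, red, green, blue), "fx", "fy", "cx", "cy" (pixels), "extrinsics" (4x4, takes a point from camera to world coordinates); the wrist camera has in their place "T_tool_cam" (4x4, takes a point from camera to tool coordinates, whose origin is the TCP and whose axes are the flange's). Camera axes: x right, y up, looking along -z (the intrinsics and any distortion apply to the point x, -y, -z); pixel columns grow to the right and rows downward; lengths in m; the calibration is good to about 2 mm. A picture is of the moment at which its call begins: read the wrist's pose just before it. There is no depth.
- arm.job_done(): hands the job in; it is judged then, once.
The state is a dict: "t": time; "joint_pos": joint angles; "qd": joint speeds; "joint_efforts": joint torques, N m; "position": TCP position; "eef_rot": TCP orientation; "ft_force": force on the tool from outside, world axes, zero at the start; "moment": the same for the moment, N m; "width": finger opening in m; "grasp_force": force on a finger pad.
Only numpy, scipy, OpenCV 4.12 (cv2) and the standard library are available. Lean on these libraries where they do the work, as an engineer would, in place of code of your own. Each camera call takes 0.05 s, during which the arm holds its last target. There are 200 camera calls.

## Working session

There is one attempt and no reset: what is moved stays moved. The work goes in short steps, Python scripts to look and compute and a tool call to move; the robot and the scene stay as the last step left them, time stands still between calls to the robot, and variables do not carry over. Pictures are saved under pics/ and viewed, at most 10 in all, crops included, and the job is handed in when it is done.

Besides the shell and the picture viewer there is one more tool, called as name([rows], argument=value, ...), one row to a line, values as JSON. move_arm: Moves the arm, as the interface text tells. Its arguments: {"type":"object","properties":{"rows":{"type":"array"},"squeeze":{"type":"number"}},"required":["rows"]}

```bash
mkdir -p pics; ls
python3 - <<'E'
from plant import arm
import cv2,numpy as np,pickle
s=arm.state();print({k:np.round(v,3) for k,v in s.items()})
d={}
for n in("scene","top"):
    c=arm.capture(n);d[n]=c;cv2.imwrite(f"pics/{n}0.png",c["pixels"][:,:,::-1])
    print(n,c["fx"],c["fy"],c["cx"],c["cy"],[k for k in c],np.round(c["extrinsics"],4).tolist())
pickle.dump(d,open("cams.pkl","wb"))
E
```

```text
pics
{'t': np.float64(0.0), 'joint_pos': array([-1.323,  0.049,  0.098,  1.622,  0.   ,  1.443]), 'qd': array([-0.001, -0.002, -0.001,  0.   ,  0.001, -0.001]), 'joint_efforts': array([-1.0000e-03, -3.3878e+01,  3.2001e+01,  2.0000e-02, -0.0000e+00,
       -0.0000e+00]), 'position': array([ 0.193, -0.488,  0.23 ]), 'eef_rot': array([-3.084, -0.586,  0.   ]), 'ft_force': array([-0.524, -0.276, -0.391]), 'moment': array([0.007, 0.03 , 0.032]), 'grasp_force': np.float64(0.0), 'width': np.float64(0.085)}
scene 509.25648442090534 509.25648442090534 316.0746259872839 241.01093932735367 ['pixels', 'fx', 'fy', 'cx', 'cy', 'extrinsics'] [[-0.8319, -0.4472, 0.3286, 0.8775], [0.5548, -0.6831, 0.4749, 0.423], [0.0121, 0.5774, 0.8163, 0.7338], [0.0, 0.0, 0.0, 1.0]]
top 441.4346765390241 441.4346765390241 319.1253938359577 239.31923153463143 ['pixels', 'fx', 'fy', 'cx', 'cy', 'extrinsics'] [[-0.0083, 0.9937, -0.1121, 0.524], [-0.9997, -0.0056, 0.024, 0.0381], [0.0233, 0.1123, 0.9934, 0.8115], [0.0, 0.0, 0.0, 1.0]]
```

View pics/scene0.png

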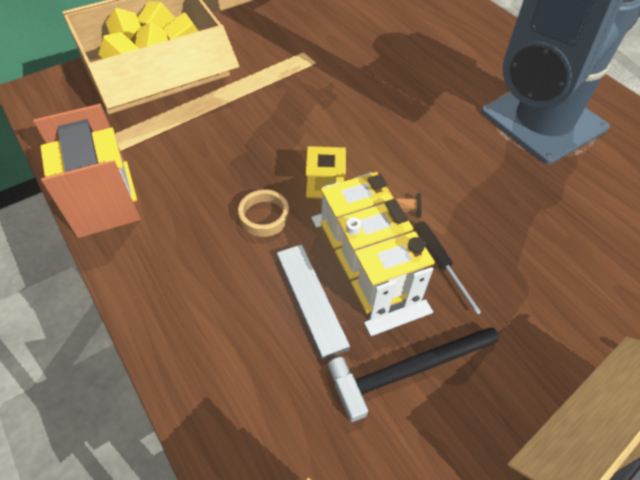

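View pics/top0.png

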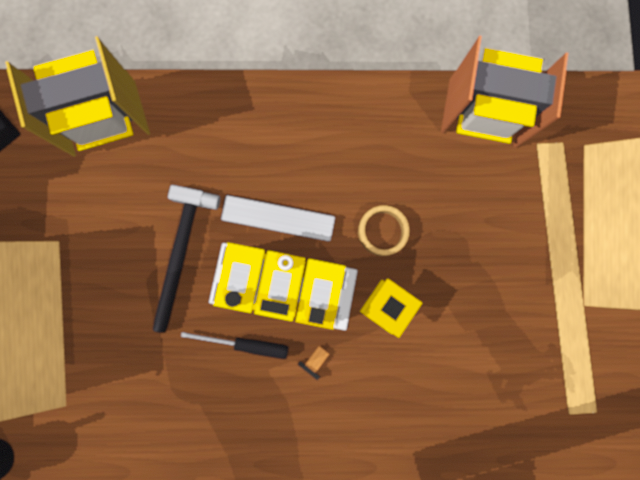

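The top view shows the round key at (233,298), the long at (275,307) and the square at (317,314). In the scene view they are at (416,246), (397,210) and (377,183). Next I triangulate them.

```bash
cat > h.py <<'E'
import numpy as np,cv2,pickle
def ray(c,u,v,E=None):
    E=c["extrinsics"] if E is None else E
    d=E[:3,:3]@np.array([(u-c["cx"])/c["fx"],-(v-c["cy"])/c["fy"],-1.]);return E[:3,3],d/np.linalg.norm(d)
def tri(rays):
    A=sum(np.eye(3)-np.outer(d,d) for o,d in rays);b=sum((np.eye(3)-np.outer(d,d))@o for o,d in rays)
    p=np.linalg.solve(A,b);return p,max(np.linalg.norm(np.cross(p-o,d)) for o,d in rays)
def atz(r,z): o,d=r;return o+d*(z-o[2])/d[2]
def proj(c,p,E=None):
    E=c["extrinsics"] if E is None else E
    q=E[:3,:3].T@(np.asarray(p)-E[:3,3]);return c["cx"]-c["fx"]*q[0]/q[2],c["cy"]+c["fy"]*q[1]/q[2]
def dark(px,u,v,r=14,th=60):
    g=px.max(2)[v-r:v+r+1,u-r:u+r+1]
    n,l,st,ce=cv2.connectedComponentsWithStats((g<th).astype(np.uint8))
    i=min(range(1,n),key=lambda i:np.hypot(*(ce[i]-r))-0.1*st[i,4]);return ce[i]+[u-r,v-r],st[i]
E
python3 - <<'E'
from h import *
d=pickle.load(open("cams.pkl","rb"))
P={}
for n,t,s in(("round",(233,298),(416,246)),("long",(275,307),(397,210)),("square",(317,314),(377,183))):
    a,sa=dark(d["top"]["pixels"],*t);b,sb=dark(d["scene"]["pixels"],*s)
    p,e=tri([ray(d["top"],*a),ray(d["scene"],*b)]);P[n]=p
    print(n,a.round(1),sa[2:],b.round(1),sb[2:],p.round(4),round(e,4),atz(ray(d["top"],*a),.125).round(4))
v=P["square"]-P["round"];print(np.linalg.norm(v[:2]),np.arctan2(v[1],v[0]))
big=[cv2.resize(d["top"]["pixels"][235:335,200:366],(800,482),interpolation=2)]
cv2.imwrite("pics/topcrop.png",big[0][:,:,::-1])
E
```

```text
Traceback (most recent call last):
  File "h.py", line 15, in dark
    i=min(range(1,n),key=lambda i:np.hypot(*(ce[i]-r))-0.1*st[i,4]);return ce[i]+[u-r,v-r],st[i]
ValueError: min() iterable argument is empty
```

Run:
```python
from h import *
d=pickle.load(open("cams.pkl","rb"))
print([d["top"]["pixels"][v,u].tolist() for u,v in((233,298),(275,307),(317,314))],[d["scene"]["pixels"][v,u].tolist() for u,v in((416,246),(397,210),(377,183))])
P={}
for n,t,s in(("round",(233,298),(416,246)),("long",(275,307),(397,210)),("square",(317,314),(377,183))):
    a,sa=dark(d["top"]["pixels"],*t,th=95);b,sb=dark(d["scene"]["pixels"],*s,th=95)
    p,e=tri([ray(d["top"],*a),ray(d["scene"],*b)]);P[n]=p
    print(n,a.round(1),sa[2:],b.round(1),sb[2:],p.round(4),round(e,4),atz(ray(d["top"],*a),.125).round(4))
v=P["square"]-P["round"];print(np.linalg.norm(v[:2]),np.arctan2(v[1],v[0]))
A=cv2.resize(d["top"]["pixels"][235:335,200:360],(560,350),interpolation=2);B=cv2.resize(d["scene"]["pixels"][160:270,340:450],(350,350),interpolation=2)
cv2.imwrite("pics/crop.png",cv2.resize(np.hstack([A,B]),(800,308))[:,:,::-1])
```

```text
[[61, 61, 59], [61, 60, 59], [59, 60, 58]] [[79, 74, 63], [84, 76, 63], [84, 75, 63]]
round [232.8 298.4] [ 15  14 161] [420.6 242.1] [ 22  21 341] [0.5098 0.1554 0.1299] 0.0019 [0.511  0.1549 0.125 ]
long [274.4 306.9] [ 27  13 239] [395.8 211.6] [ 21  23 256] [0.4984 0.0902 0.1244] 0.0012 [0.4975 0.091  0.125 ]
square [316.6 315.2] [ 14  15 170] [376.8 181.7] [ 18  14 159] [0.4852 0.0255 0.124 ] 0.0012 [0.4844 0.0264 0.125 ]
0.13215444602738832 -1.7578031736964026
```

View pics/crop.png

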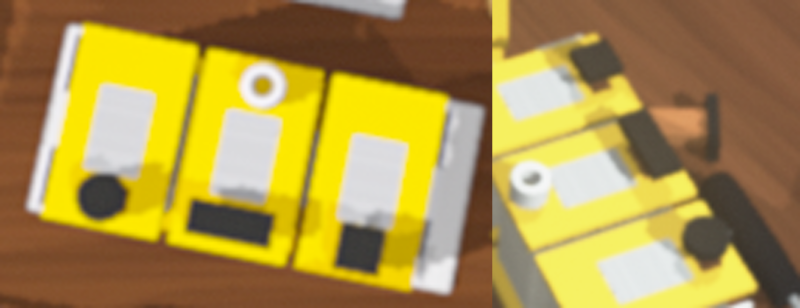

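The crop confirms the order along the row: round at (102,195), long at (230,222) and square at (360,248), with the bush on the middle coil at (263,85). The triangulated points sit at z ≈ 0.124–0.130 m and about 65.6 mm apart, as the text says they should be. Moving now, and closing and turning the gripper on the way. A half-turned yaw is needed so joint 6 stays in range.

move_arm([
  {"gripper": -1,"slide": [0.3,-0.25,0],"rotation": [0,0,-0.07]},
  {"gripper": -1,"slide": [0.6,-0.5,0],"rotation": [0,0,-0.14]},
  {"gripper": -1,"slide": [0.9,-0.8,0],"rotation": [0,0,-0.21]},
  {"gripper": -1,"slide": [0.9,-0.8,0],"rotation": [0,0,-0.28]},
  {"gripper": -1,"slide": [0.9,-0.8,0],"rotation": [0,0,-0.35]},
  {"gripper": -1,"slide": [0.9,-0.8,0],"rotation": [0,0,-0.42]},
  {"gripper": -1,"slide": [0.9,-0.8,0],"rotation": [0,0,-0.49]},
  {"gripper": -1,"slide": [0.9,-0.8,0],"rotation": [0,0,-0.55]},
], squeeze=20)

```text
t: 0.9
position: [0.2469, -0.3805, 0.2307]
eef_rot: [-2.262, -2.179, -0.001]
ft_force: [-0.4, -0.7, -0.4]
width: 0.0001
grasp_force: 0.0
```

```bash
cat > go.py <<'E'
import sys,numpy as np
from plant import arm
from scipy.spatial.transform import Rotation as R
def go(x,y,z):
    s=arm.state();r=R.from_rotvec(s["eef_rot"])
    a=np.arctan2(-.983,-.186);ty=np.array([np.cos(a),np.sin(a),0]);ty=-ty   # tool y along the row (+)
    G=R.from_matrix(np.array([np.cross(ty,[0,0,-1]),ty,[0,0,-1]]).T)
    print("t",s["t"],"pos",s["position"].round(4),"F",s["ft_force"].round(2),"w",round(s["width"],4),"q",s["joint_pos"].round(2))
    print("slide",(r.inv().apply(np.array([x,y,z])-s["position"])*10).round(3),"rot",((r.inv()*G).as_rotvec()/np.radians(120)).round(3))
go(*map(float,sys.argv[1:]))
E
python3 go.py 0.510 0.155 0.2
```

```text
t 0.9 pos [ 0.2469 -0.3805  0.2307] F [-0.37 -0.67 -0.45] w 0.0001 q [-1.14 -0.14 -0.08  1.63 -0.    0.46]
slide [5.449 2.429 0.311] rot [ 0.    -0.001 -0.679]
```

move_arm([
  {"gripper": -1,"slide": [0.35,0.15,0],"rotation": [0,0,-0.07]},
  {"gripper": -1,"slide": [0.7,0.3,0],"rotation": [0,0,-0.14]},
  {"gripper": -1,"slide": [1.0,0.45,0],"rotation": [0,0,-0.21]},
  {"gripper": -1,"slide": [1.0,0.45,0],"rotation": [0,0,-0.28]},
  {"gripper": -1,"slide": [1.0,0.45,0],"rotation": [0,0,-0.35]},
  {"gripper": -1,"slide": [1.0,0.45,0],"rotation": [0,0,-0.42]},
  {"gripper": -1,"slide": [1.0,0.45,0],"rotation": [0,0,-0.49]},
  {"gripper": -1,"slide": [1.0,0.45,0],"rotation": [0,0,-0.55]},
])

```text
t: 1.7
position: [0.2961, -0.2826, 0.2308]
eef_rot: [-0.71, -3.059, -0.001]
ft_force: [0.7, 0.0, 0.6]
width: -0.0
grasp_force: 0.0
```

```bash
python3 go.py 0.510 0.155 0.2
```

```text
t 1.7 pos [ 0.2961 -0.2826  0.2308] F [0.7  0.03 0.55] w -0.0 q [-0.93 -0.25 -0.18  1.65  0.   -0.47]
slide [0.007 4.87  0.31 ] rot [ 0.    -0.    -0.129]
```

move_arm([
  {"gripper": -1,"slide": [0,0.4,0],"rotation": [0,0,-0.07]},
  {"gripper": -1,"slide": [0,0.8,0],"rotation": [0,0,-0.129]},
  {"gripper": -1,"slide": [0,1.0,0],"rotation": [0,0,-0.129]},
  {"gripper": -1,"slide": [0,1.0,0],"rotation": [0,0,-0.129]},
])

```text
t: 2.1
position: [0.3413, -0.1914, 0.231]
eef_rot: [-0.295, -3.127, -0.002]
ft_force: [-0.6, -0.1, -0.5]
width: -0.0002
grasp_force: 0.0
```

move_arm([
  {"gripper": -1,"slide": [-0.13,0.48,0],"rotation": [0,0,0]},
  {"gripper": -1,"slide": [-0.27,0.96,0],"rotation": [0,0,0]},
  {"gripper": -1,"slide": [-0.27,1.0,0],"rotation": [0,0,0]},
])

```text
t: 2.4
position: [0.3876, -0.097, 0.231]
eef_rot: [0.291, 3.128, 0.003]
ft_force: [-0.4, 0.1, 0.1]
width: -0.0002
grasp_force: 0.0
```

move_arm([
  {"gripper": -1,"slide": [-0.13,0.48,0],"rotation": [0,0,0]},
  {"gripper": -1,"slide": [-0.27,0.96,0],"rotation": [0,0,0]},
  {"gripper": -1,"slide": [-0.27,1.0,0],"rotation": [0,0,0]},
])

```text
t: 2.7
position: [0.4332, -0.0045, 0.2306]
eef_rot: [-0.292, -3.128, -0.002]
ft_force: [0.3, -0.6, 0.9]
width: -0.0002
grasp_force: 0.0
```

move_arm([
  {"gripper": -1,"slide": [-0.13,0.48,0],"rotation": [0,0,0]},
  {"gripper": -1,"slide": [-0.27,0.96,0],"rotation": [0,0,0]},
  {"gripper": -1,"slide": [-0.27,1.0,0],"rotation": [0,0,0]},
])

```text
t: 3.0
position: [0.4789, 0.0877, 0.2299]
eef_rot: [-0.295, -3.127, -0.001]
ft_force: [-0.2, -0.7, -1.0]
width: -0.0002
grasp_force: 0.0
```

```bash
python3 go.py 0.510 0.155 0.2
python3 - <<'E'
from h import *
from plant import arm
from scipy.spatial.transform import Rotation as R
s=arm.state();c=arm.capture("wrist");T=np.eye(4);T[:3,:3]=R.from_rotvec(s["eef_rot"]).as_matrix();T[:3,3]=s["position"]
pickle.dump((c,T@c["T_tool_cam"]),open("w1.pkl","wb"))
E=T@c["T_tool_cam"];cv2.imwrite("pics/w1.png",c["pixels"][:,:,::-1])
for n,p in(("round",(.510,.1552,.127)),("long",(.498,.0908,.127)),("square",(.485,.0258,.127))):print(n,np.round(proj(c,p,E),1))
E
```

```text
t 3.0 pos [0.4789 0.0877 0.2299] F [-0.15 -0.7  -0.99] w -0.0002 q [ 0.04 -0.05 -0.    1.62  0.    0.23]
slide [-0.18   0.719  0.3  ] rot [ 0.    -0.001 -0.   ]
round [415.3 259.7]
long [329.7 260. ]
square [243.1 259.3]
```

View pics/w1.png

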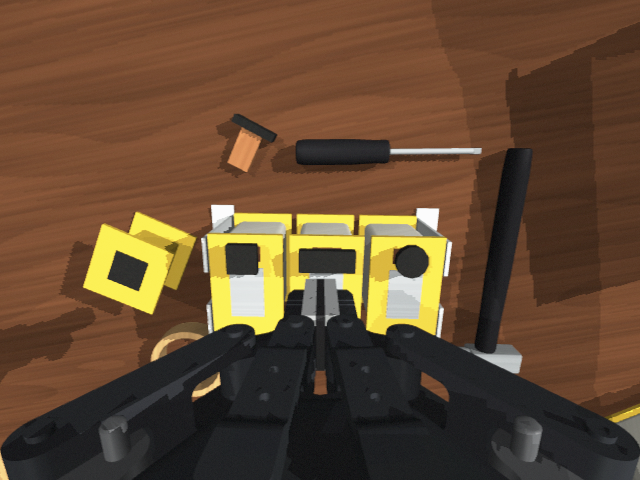

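The wrist view shows square at (242,259), long at (327,261) and round at (411,262). These are within 4 px (3 mm) of where the measured points project. I'll go over the round head and start lowering.

move_arm([
  {"gripper": -1,"slide": [-0.1,0.4,0],"rotation": [0,0,0]},
  {"gripper": -1,"slide": [-0.18,0.71,0],"rotation": [0,0,0]},
  {"gripper": -1,"slide": [-0.18,0.71,0.2],"rotation": [0,0,0]},
  {"gripper": -1,"slide": [-0.18,0.71,0.5],"rotation": [0,0,0]},
  {"gripper": -1,"slide": [-0.18,0.71,0.7],"rotation": [0,0,0]},
  {"gripper": -1,"slide": [-0.18,0.71,0.85],"rotation": [0,0,0]},
  {"gripper": -1,"slide": [-0.18,0.71,0.85],"rotation": [0,0,0]},
])

```text
t: 3.75
position: [0.507, 0.1497, 0.1436]
eef_rot: [-0.304, -3.122, 0.003]
ft_force: [0.5, 0.4, -0.0]
width: -0.0001
grasp_force: 0.0
```

```bash
python3 go.py 0.510 0.154 0.13
python3 - <<'E'
from h import *
from plant import arm
c=arm.capture("top");d=arm.capture("wrist")
A=cv2.resize(c["pixels"][230:340,200:360],(400,275));B=cv2.resize(d["pixels"][150:480,100:540],(400,300))
cv2.imwrite("pics/c2.png",np.hstack([cv2.resize(A,(400,300)),B])[:,:,::-1])
E
```

```text
t 3.75 pos [0.507  0.1497 0.1436] F [ 0.54  0.37 -0.03] w -0.0001 q [ 0.16  0.06 -0.06  1.45 -0.    0.35]
slide [-0.022  0.049  0.136] rot [-0.001 -0.002 -0.003]
```

View pics/c2.png

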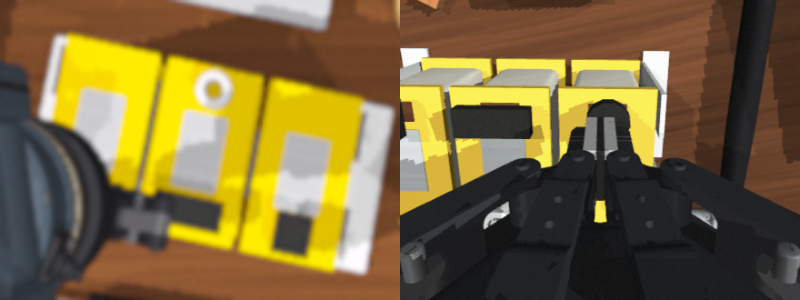

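In the wrist view the closed tips cover the round head, centred at (605,115) of the crop. Lowering in small steps.

move_arm([
  {"gripper": -1,"slide": [0,0,0],"rotation": [0,0,0]},
  {"gripper": -1,"slide": [0,0,0.05],"rotation": [0,0,0]},
  {"gripper": -1,"slide": [0,0,0.1],"rotation": [0,0,0]},
  {"gripper": -1,"slide": [0,0,0.1],"rotation": [0,0,0]},
  {"gripper": -1,"slide": [0,0,0.1],"rotation": [0,0,0]},
])

```text
t: 4.35
position: [0.5086, 0.152, 0.1361]
eef_rot: [-0.3, -3.127, 0.0]
ft_force: [-0.2, 0.3, 0.2]
width: -0.0003
grasp_force: 0.0
```

move_arm([
  {"gripper": -1,"slide": [-0.01,0.02,0.02],"rotation": [0,0,0]},
  {"gripper": -1,"slide": [-0.01,0.02,0.04],"rotation": [0,0,0]},
  {"gripper": -1,"slide": [-0.01,0.02,0.06],"rotation": [0,0,0]},
  {"gripper": -1,"slide": [-0.01,0.02,0.08],"rotation": [0,0,0]},
  {"gripper": -1,"slide": [-0.01,0.02,0.08],"rotation": [0,0,0]},
])

```text
t: 4.85
position: [0.5098, 0.1536, 0.1278]
eef_rot: [-0.301, -3.126, 0.0]
ft_force: [-0.7, -0.3, -0.8]
width: -0.0001
grasp_force: 0.0
```

move_arm([
  {"gripper": -1,"slide": [0,0,0.01],"rotation": [0,0,0]},
  {"gripper": -1,"slide": [0,0,0.02],"rotation": [0,0,0]},
  {"gripper": -1,"slide": [0,0,0.03],"rotation": [0,0,0]},
  {"gripper": -1,"slide": [0,0,0.03],"rotation": [0,0,0]},
])

```text
t: 5.25
position: [0.5102, 0.1537, 0.1258]
eef_rot: [0.301, 3.127, 0.0]
ft_force: [-1.0, 0.9, 1.2]
width: -0.0004
grasp_force: 1.1
```

move_arm([
  {"gripper": -1,"slide": [0,0,0.01],"rotation": [0,0,0]},
  {"gripper": -1,"slide": [0,0,0.02],"rotation": [0,0,0]},
  {"gripper": -1,"slide": [0,0,0.03],"rotation": [0,0,0]},
  {"gripper": -1,"slide": [0,0,0.03],"rotation": [0,0,0]},
])

```text
t: 5.65
position: [0.5102, 0.1537, 0.1224]
eef_rot: [0.301, 3.127, 0.0]
ft_force: [-0.5, -0.7, 2.9]
width: 0.0
grasp_force: 1.8
```

move_arm([
  {"gripper": -1,"slide": [0,0,0.01],"rotation": [0,0,0]},
  {"gripper": -1,"slide": [0,0,0.02],"rotation": [0,0,0]},
  {"gripper": -1,"slide": [0,0,0.03],"rotation": [0,0,0]},
  {"gripper": -1,"slide": [0,0,0.03],"rotation": [0,0,0]},
])

```text
t: 6.05
position: [0.5102, 0.1537, 0.1192]
eef_rot: [0.301, 3.127, 0.0]
ft_force: [-1.0, -0.1, 3.5]
width: -0.0001
grasp_force: 1.9
```

move_arm([
  {"gripper": -1,"slide": [0,0,0.01],"rotation": [0,0,0]},
  {"gripper": -1,"slide": [0,0,0.02],"rotation": [0,0,0]},
  {"gripper": -1,"slide": [0,0,0.02],"rotation": [0,0,0]},
])

```text
t: 6.35
position: [0.5102, 0.1537, 0.1173]
eef_rot: [0.301, 3.127, 0.0]
ft_force: [-1.3, -1.0, 3.9]
width: -0.0002
grasp_force: 2.1
```

move_arm([
  {"gripper": -1,"slide": [0,0,0.01],"rotation": [0,0,0]},
  {"gripper": -1,"slide": [0,0,0.01],"rotation": [0,0,0]},
  {"gripper": -1,"slide": [0,0,0.01],"rotation": [0,0,0]},
])

```text
t: 6.65
position: [0.5102, 0.1537, 0.1168]
eef_rot: [0.301, 3.127, 0.0]
ft_force: [-2.0, -0.3, 5.8]
width: 0.0001
grasp_force: 3.0
```

move_arm([
  {"gripper": -1,"slide": [0,0,0.01],"rotation": [0,0,0]},
  {"gripper": -1,"slide": [0,0,0.01],"rotation": [0,0,0]},
  {"gripper": -1,"slide": [0,0,0.01],"rotation": [0,0,0]},
])

```text
t: 6.95
position: [0.5103, 0.1537, 0.1164]
eef_rot: [0.301, 3.126, 0.0]
ft_force: [-2.4, -0.5, 8.0]
width: -0.0003
grasp_force: 4.0
```

move_arm([
  {"gripper": -1,"slide": [0,0,0.01],"rotation": [0,0,0]},
  {"gripper": -1,"slide": [0,0,0.01],"rotation": [0,0,0]},
  {"gripper": -1,"slide": [0,0,0.01],"rotation": [0,0,0]},
])

```text
t: 7.25
position: [0.5103, 0.1537, 0.116]
eef_rot: [0.301, 3.126, 0.0]
ft_force: [-4.2, -1.1, 9.4]
width: -0.0002
grasp_force: 5.0
```

move_arm([
  {"gripper": -1,"slide": [0,0,0.01],"rotation": [0,0,0]},
  {"gripper": -1,"slide": [0,0,0.02],"rotation": [0,0,0]},
  {"gripper": -1,"slide": [0,0,0.02],"rotation": [0,0,0]},
])

```text
t: 7.55
position: [0.5103, 0.1537, 0.1151]
eef_rot: [0.3, 3.125, 0.0]
ft_force: [-5.3, -1.0, 15.2]
width: 0.0001
grasp_force: 7.1
```

The force climbs at 5 N/mm up to 15 N, so the round key is home. Lifting and going to the square key.

move_arm([
  {"gripper": -1,"slide": [0,0,-0.1],"rotation": [0,0,0]},
  {"gripper": -1,"slide": [0,0,-0.3],"rotation": [0,0,0]},
  {"gripper": -1,"slide": [0,0,-0.5],"rotation": [0,0,0]},
  {"gripper": -1,"slide": [0,-0.3,-0.5],"rotation": [0,0,0]},
  {"gripper": -1,"slide": [0,-0.6,-0.5],"rotation": [0,0,0]},
  {"gripper": -1,"slide": [0,-0.9,-0.5],"rotation": [0,0,0]},
  {"gripper": -1,"slide": [0,-0.9,-0.5],"rotation": [0,0,0]},
])

```text
t: 8.25
position: [0.4922, 0.0628, 0.1613]
eef_rot: [-0.307, -3.125, 0.002]
ft_force: [-0.3, 0.4, 0.0]
width: -0.0002
grasp_force: 0.0
```

move_arm([
  {"gripper": -1,"slide": [0,-0.2,0],"rotation": [0,0,0]},
  {"gripper": -1,"slide": [0,-0.41,0],"rotation": [0,0,0]},
  {"gripper": -1,"slide": [0,-0.41,0],"rotation": [0,0,0]},
  {"gripper": -1,"slide": [0,-0.41,0],"rotation": [0,0,0]},
  {"gripper": -1,"slide": [0,-0.41,0],"rotation": [0,0,0]},
])

```text
t: 8.75
position: [0.4852, 0.026, 0.1619]
eef_rot: [-0.299, -3.127, -0.001]
ft_force: [-0.4, 0.0, 0.2]
width: 0.0002
grasp_force: 0.0
```

```bash
python3 go.py 0.485 0.0255 0.133
python3 - <<'E'
from h import *
from plant import arm
d=arm.capture("wrist");c=arm.capture("scene")
A=cv2.resize(d["pixels"][150:480,100:540],(400,300));B=cv2.resize(c["pixels"][150:270,320:480],(400,300),interpolation=2)
cv2.imwrite("pics/c3.png",np.hstack([A,B])[:,:,::-1])
E
```

```text
t 8.75 pos [0.4852 0.026  0.1619] F [-0.37  0.01  0.22] w 0.0002 q [-0.09 -0.06 -0.14  1.49  0.    0.11]
slide [ 0.001 -0.005  0.289] rot [ 0.    -0.    -0.002]
```

View pics/c3.png

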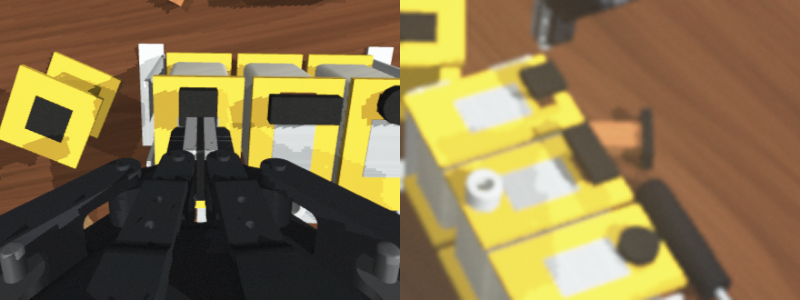

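The scene crop shows the round head at (637,245) sitting flush on its flange. In the wrist crop the tips at x=200 line up with the square head at (198,103). Pressing the square key.

move_arm([
  {"gripper": -1,"slide": [0,0,0.12],"rotation": [0,0,0]},
  {"gripper": -1,"slide": [0,0,0.22],"rotation": [0,0,0]},
  {"gripper": -1,"slide": [0,0,0.27],"rotation": [0,0,0]},
  {"gripper": -1,"slide": [0,0,0.3],"rotation": [0,0,0]},
  {"gripper": -1,"slide": [0,0,0.3],"rotation": [0,0,0]},
])

```text
t: 9.35
position: [0.4846, 0.0252, 0.1314]
eef_rot: [-0.301, -3.126, 0.0]
ft_force: [0.1, 0.4, -1.1]
width: -0.0002
grasp_force: 0.0
```

move_arm([
  {"gripper": -1,"slide": [0,0,0.02],"rotation": [0,0,0]},
  {"gripper": -1,"slide": [0,0,0.04],"rotation": [0,0,0]},
  {"gripper": -1,"slide": [0,0,0.06],"rotation": [0,0,0]},
  {"gripper": -1,"slide": [0,0,0.06],"rotation": [0,0,0]},
])

```text
t: 9.75
position: [0.4854, 0.025, 0.1265]
eef_rot: [0.301, 3.126, -0.0]
ft_force: [0.2, 0.1, 0.6]
width: 0.0002
grasp_force: 0.4
```

move_arm([
  {"gripper": -1,"slide": [0,0,0.01],"rotation": [0,0,0]},
  {"gripper": -1,"slide": [0,0,0.02],"rotation": [0,0,0]},
  {"gripper": -1,"slide": [0,0,0.03],"rotation": [0,0,0]},
  {"gripper": -1,"slide": [0,0,0.03],"rotation": [0,0,0]},
])

```text
t: 10.15
position: [0.4855, 0.025, 0.1237]
eef_rot: [0.301, 3.126, -0.0]
ft_force: [0.3, 0.2, 3.4]
width: 0.0001
grasp_force: 1.7
```

move_arm([
  {"gripper": -1,"slide": [0,0,0.01],"rotation": [0,0,0]},
  {"gripper": -1,"slide": [0,0,0.02],"rotation": [0,0,0]},
  {"gripper": -1,"slide": [0,0,0.03],"rotation": [0,0,0]},
  {"gripper": -1,"slide": [0,0,0.03],"rotation": [0,0,0]},
])

```text
t: 10.55
position: [0.4855, 0.025, 0.1203]
eef_rot: [0.301, 3.126, -0.0]
ft_force: [1.1, -0.1, 3.2]
width: -0.0002
grasp_force: 1.8
```

move_arm([
  {"gripper": -1,"slide": [0,0,0.01],"rotation": [0,0,0]},
  {"gripper": -1,"slide": [0,0,0.02],"rotation": [0,0,0]},
  {"gripper": -1,"slide": [0,0,0.03],"rotation": [0,0,0]},
  {"gripper": -1,"slide": [0,0,0.03],"rotation": [0,0,0]},
])

```text
t: 10.95
position: [0.4854, 0.025, 0.1173]
eef_rot: [0.301, 3.127, -0.0]
ft_force: [0.6, -0.2, 4.4]
width: -0.0001
grasp_force: 2.0
```

move_arm([
  {"gripper": -1,"slide": [0,0,0.01],"rotation": [0,0,0]},
  {"gripper": -1,"slide": [0,0,0.02],"rotation": [0,0,0]},
  {"gripper": -1,"slide": [0,0,0.02],"rotation": [0,0,0]},
  {"gripper": -1,"slide": [0,0,0.02],"rotation": [0,0,0]},
])

```text
t: 11.35
position: [0.4855, 0.025, 0.1164]
eef_rot: [0.301, 3.126, -0.0]
ft_force: [-0.3, 0.3, 8.3]
width: -0.0006
grasp_force: 4.0
```

move_arm([
  {"gripper": -1,"slide": [0,0,0.01],"rotation": [0,0,0]},
  {"gripper": -1,"slide": [0,0,0.01],"rotation": [0,0,0]},
  {"gripper": -1,"slide": [0,0,0.01],"rotation": [0,0,0]},
])

```text
t: 11.65
position: [0.4855, 0.025, 0.1159]
eef_rot: [0.301, 3.126, -0.0]
ft_force: [-1.5, -0.3, 10.1]
width: -0.0001
grasp_force: 5.0
```

move_arm([
  {"gripper": -1,"slide": [0,0,0.01],"rotation": [0,0,0]},
  {"gripper": -1,"slide": [0,0,0.02],"rotation": [0,0,0]},
  {"gripper": -1,"slide": [0,0,0.02],"rotation": [0,0,0]},
])

```text
t: 11.95
position: [0.4855, 0.025, 0.115]
eef_rot: [0.3, 3.125, -0.0]
ft_force: [-3.2, -0.2, 14.1]
width: -0.0
grasp_force: 7.3
```

move_arm([
  {"gripper": -1,"slide": [0,0,-0.1],"rotation": [0,0,0]},
  {"gripper": -1,"slide": [0,0,-0.3],"rotation": [0,0,0]},
  {"gripper": -1,"slide": [0,0,-0.5],"rotation": [0,0,0]},
  {"gripper": -1,"slide": [0,0.3,-0.5],"rotation": [0,0,0]},
  {"gripper": -1,"slide": [0,0.66,-0.5],"rotation": [0,0,0]},
  {"gripper": -1,"slide": [0,0.66,-0.5],"rotation": [0,0,0]},
  {"gripper": -1,"slide": [0,0.66,-0.5],"rotation": [0,0,0]},
  {"gripper": -1,"slide": [0,0.66,-0.5],"rotation": [0,0,0]},
])

```text
t: 12.75
position: [0.4968, 0.0893, 0.1612]
eef_rot: [-0.301, -3.125, 0.001]
ft_force: [-0.2, 0.0, 0.0]
width: -0.0001
grasp_force: 0.0
```

```bash
python3 go.py 0.498 0.0908 0.132
python3 - <<'E'
from h import *
from plant import arm
d=arm.capture("wrist");c=arm.capture("scene")
A=cv2.resize(d["pixels"][150:480,100:540],(400,300));B=cv2.resize(c["pixels"][150:270,320:480],(400,300),interpolation=2)
cv2.imwrite("pics/c4.png",np.hstack([A,B])[:,:,::-1])
E
```

```text
t 12.75 pos [0.4968 0.0893 0.1612] F [-0.2   0.01  0.03] w -0.0001 q [ 0.05 -0.01 -0.1   1.48 -0.    0.24]
slide [-0.009  0.017  0.292] rot [-0.    -0.001 -0.002]
```

View pics/c4.png

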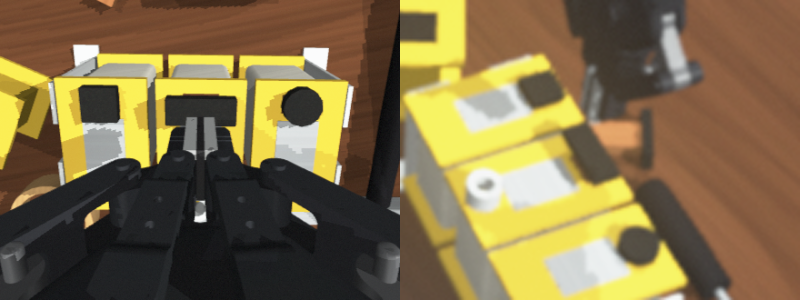

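The square head at (542,90) is flush, and the tips are centred on the long head at (201,105) in the wrist crop. Pressing the long key.

move_arm([
  {"gripper": -1,"slide": [0,0,0.12],"rotation": [0,0,0]},
  {"gripper": -1,"slide": [0,0,0.22],"rotation": [0,0,0]},
  {"gripper": -1,"slide": [0,0,0.27],"rotation": [0,0,0]},
  {"gripper": -1,"slide": [0,0,0.3],"rotation": [0,0,0]},
  {"gripper": -1,"slide": [0,0,0.3],"rotation": [0,0,0]},
])

```text
t: 13.35
position: [0.4972, 0.0898, 0.1314]
eef_rot: [-0.301, -3.126, 0.0]
ft_force: [-0.7, 0.2, 0.0]
width: 0.0004
grasp_force: 0.0
```

move_arm([
  {"gripper": -1,"slide": [0,0,0.02],"rotation": [0,0,0]},
  {"gripper": -1,"slide": [0,0,0.04],"rotation": [0,0,0]},
  {"gripper": -1,"slide": [0,0,0.06],"rotation": [0,0,0]},
  {"gripper": -1,"slide": [0,0,0.06],"rotation": [0,0,0]},
])

```text
t: 13.75
position: [0.4981, 0.0899, 0.1269]
eef_rot: [0.301, 3.126, 0.0]
ft_force: [-0.7, -0.2, 2.5]
width: -0.0001
grasp_force: 1.1
```

move_arm([
  {"gripper": -1,"slide": [0,0,0.01],"rotation": [0,0,0]},
  {"gripper": -1,"slide": [0,0,0.02],"rotation": [0,0,0]},
  {"gripper": -1,"slide": [0,0,0.03],"rotation": [0,0,0]},
  {"gripper": -1,"slide": [0,0,0.03],"rotation": [0,0,0]},
])

```text
t: 14.15
position: [0.4981, 0.0899, 0.1235]
eef_rot: [0.301, 3.126, 0.0]
ft_force: [0.4, 0.5, 3.2]
width: 0.0003
grasp_force: 1.7
```

move_arm([
  {"gripper": -1,"slide": [0,0,0.01],"rotation": [0,0,0]},
  {"gripper": -1,"slide": [0,0,0.02],"rotation": [0,0,0]},
  {"gripper": -1,"slide": [0,0,0.03],"rotation": [0,0,0]},
  {"gripper": -1,"slide": [0,0,0.03],"rotation": [0,0,0]},
])

```text
t: 14.55
position: [0.4981, 0.0899, 0.1204]
eef_rot: [0.301, 3.126, 0.0]
ft_force: [1.7, 0.4, 4.0]
width: 0.0002
grasp_force: 1.8
```

move_arm([
  {"gripper": -1,"slide": [0,0,0.01],"rotation": [0,0,0]},
  {"gripper": -1,"slide": [0,0,0.02],"rotation": [0,0,0]},
  {"gripper": -1,"slide": [0,0,0.03],"rotation": [0,0,0]},
  {"gripper": -1,"slide": [0,0,0.03],"rotation": [0,0,0]},
])

```text
t: 14.95
position: [0.4981, 0.0899, 0.1173]
eef_rot: [0.301, 3.126, 0.0]
ft_force: [1.3, 0.5, 4.0]
width: 0.0001
grasp_force: 2.0
```

move_arm([
  {"gripper": -1,"slide": [0,0,0.01],"rotation": [0,0,0]},
  {"gripper": -1,"slide": [0,0,0.02],"rotation": [0,0,0]},
  {"gripper": -1,"slide": [0,0,0.02],"rotation": [0,0,0]},
  {"gripper": -1,"slide": [0,0,0.02],"rotation": [0,0,0]},
])

```text
t: 15.35
position: [0.4981, 0.0899, 0.1164]
eef_rot: [0.301, 3.126, 0.0]
ft_force: [-0.2, -0.1, 8.0]
width: 0.0002
grasp_force: 3.9
```

move_arm([
  {"gripper": -1,"slide": [0,0,0.01],"rotation": [0,0,0]},
  {"gripper": -1,"slide": [0,0,0.02],"rotation": [0,0,0]},
  {"gripper": -1,"slide": [0,0,0.03],"rotation": [0,0,0]},
  {"gripper": -1,"slide": [0,0,0.03],"rotation": [0,0,0]},
])

```text
t: 15.75
position: [0.4982, 0.0899, 0.1151]
eef_rot: [0.3, 3.125, 0.0]
ft_force: [-2.2, -0.0, 15.1]
width: -0.0001
grasp_force: 7.1
```

The long key is home too, with the same height and force as the other two. Lifting clear and checking.

move_arm([
  {"gripper": -1,"slide": [0,0,-0.1],"rotation": [0,0,0]},
  {"gripper": -1,"slide": [0,0,-0.3],"rotation": [0,0,0]},
  {"gripper": -1,"slide": [0,0,-0.6],"rotation": [0,0,0]},
  {"gripper": -1,"slide": [0,0,-0.9],"rotation": [0,0,0]},
  {"gripper": -1,"slide": [0,0,-1.0],"rotation": [0,0,0]},
  {"gripper": -1,"slide": [0,0,-1.0],"rotation": [0,0,0]},
  {"gripper": -1,"slide": [0,0,-1.0],"rotation": [0,0,0]},
])

```text
t: 16.45
position: [0.4968, 0.0898, 0.2103]
eef_rot: [-0.301, -3.124, 0.001]
ft_force: [-0.1, 0.2, 0.5]
width: -0.0002
grasp_force: 0.0
```

Run:
```python
from h import *
from plant import arm
d=arm.capture("wrist");c=arm.capture("scene")
A=cv2.resize(d["pixels"],(400,300));B=cv2.resize(c["pixels"][150:270,320:480],(400,300),interpolation=2)
cv2.imwrite("pics/c5.png",np.hstack([A,B])[:,:,::-1])
```

```text
(no output)
```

View pics/c5.png

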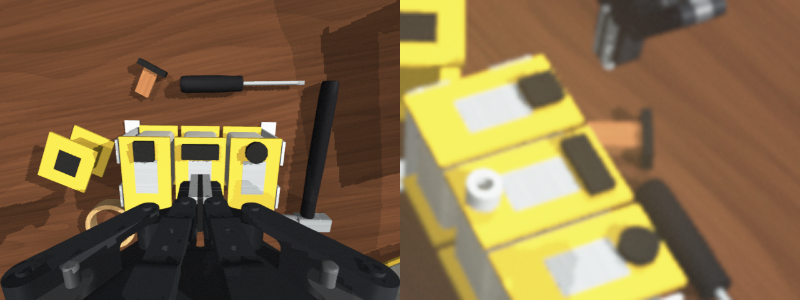

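All three heads rest on their flanges at (541,90), (588,163) and (637,245) in the scene crop, and nothing else has moved.

```bash
python3 -c "
from plant import arm
print(arm.job_done())"
```

```text
the job is handed in; nothing more can be done
None
```

I pressed all three keys home in the order round, square, long, each to about 15 N against its stop, left everything else in place, and handed the job in about 17 s into the 48 s limit; no verdict was returned.

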